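# Index the slide feeder to its reader

### The arm

A 6-joint arm with a two-finger parallel gripper is mounted at the origin on the work surface. World frame = base frame: x ahead of the robot, y to its left, z up, the work surface at z = 0. Lengths are in m, angles in rad, forces in N, time in s.
With the tool pointing down it reaches from about 0.225 to 0.725 m from the base axis. Payload 3.1 kg.
Tool frame: the origin (TCP) lies at the very end of the fingers, on their centre line; the grasp point (between the pads) lies 19 mm behind it; z points along the fingers, x is the direction in which the jaws open and shut, and the axes are right-handed (so a half turn about z gives the same grasp; the last joint's range is limited). The gripper opens to 85 mm and grips with 20 to 120 N. Pads are 22 mm wide; open, the fingers measure 114 mm over their backs; the gripper's body (76 mm by 85 mm) begins 54 mm behind the grasp point. The pads swing forward as they close: fully open they stand 13 mm farther back than shut.
Start: joints at [-1.231, 0.048, 0.099, 1.622, 0, 1.443], TCP at [0.237, -0.469, 0.231] pointing down, gripper open.
Joint ranges: [-2.91, 2.91], [-0.99, 1.94], [-1.21, 1.42], [-2.12, 2.29], [-1.49, 1.47], [-3.14, 3.14]. Speed limits (rad/s): [2.79, 2.79, 3.14, 3.14, 3.14, 3.14].

### API

Orientations are given as a unit quaternion [x, y, z, w].
In Python, from cell import ctrl gives the robot as it stands.
- The arm moves only by the shell command python3 -m inch 'ROWS' [FORCE]. ROWS is JSON, a list that holds one entry, the list of rows, each a list of 7 numbers: the shift along the world's x, y, z in cm, then the turn, a rotation vector about the world's x, y, z in degrees, then the closure, from 0 (fully open) to 1 (shut). A call has 1 to 8 rows; each row is the pose to reach, as a shift and turn from the pose commanded when the call began; what a row does not reach only later rows make up. A row lasts 1/12 s, in which the tool goes at most 41.7 mm and 7.16 degrees, less where a joint would pass 70% of its speed; a pose out of reach is approached as far as the arm can. A call with a gripper value outside its range is refused whole. The fingers move at their own pace and stop on an object; FORCE is the grip in N (left out, the last holds). Time passes only in rows, so rows that repeat a pose let the fingers close. It gives the time, the measured TCP pose, the force and the opening at its end, in the units of the state.
- ctrl.observe(): the state, without advancing time (a new reading comes with each control period).
- ctrl.read_camera(name): name is "scene" or "side" or "wrist"; returns a dict with "image" (480x640x3 uint8, red, green, blue), "intrinsics" (3x3 intrinsics, pixels), "k1" (the pictures are not rectified: a ray, as slopes to the right and down, at radius r is drawn at 1 + k1 r^2 times it, then the intrinsics apply), "world_from_camera" (4x4, takes a point from camera to world coordinates). Camera axes: x right, y down, z forward; pixel columns grow to the right and rows downward; lengths in m; the calibration is good to about 2 mm. A picture is of the moment at which its call begins. There is no depth.
- ctrl.hand_in(): hands the job in, once; it reports no verdict.
The state is a dict: "time": time; "joint_positions": joint angles; "qd": joint speeds; "joint_efforts": joint torques, N m; "tcp_pos": TCP position; "tcp_rot": TCP orientation; "wrist_force": force on the tool from outside, world axes, zero at the start; "ft_torque": the same for the moment, N m; "grip_width": opening from 0.0 (shut) to 1.0 (fully open).
Only numpy, scipy, OpenCV 4.12 (cv2) and the standard library are available. Lean on these libraries where they do the work, as an engineer would, in place of code of your own. Each camera call takes 0.05 s, during which the arm holds its last target.

### The job

On the slide feeder, push the white two-panel cover by its bar until the panels are folded flat against each other, then press the feed lever under it, full stroke by full stroke, until the glass slide stands directly under the reader head. The feed only goes forward, so do not overrun; never push the carriage itself by hand, leave the cover folded and the lever released, and do not disturb the things standing around.

Things in the scene. Friction and masses are not known exactly. Their poses are not given: they have to be found in the camera images.
- feeder: Slide feeder, fixed to the bench: aluminium base plate 16 mm thick, x=-100..+150, y=-135..+135 mm in its frame. Origin on the bench, z up, +y the feed direction. On its -x half a grey well holds the lever, roofed by the cover: inside x=-90..+28, y=-64..+64 mm; near and far walls and +y hinge block 74 mm high, -y end wall 36 mm. The carriage runs on its +x half.
- cover (a joint): Bifold cover, angle of its first panel in rad: 0 as found (a low tent, panels 18 degrees from level), 1.22 fully folded (end stop; both panels upright, flat together). With a = 0.31 + joint, the free edge with the bar is 116*cos(a) mm to the -y side of cover_hinge. Stiff hinges: it stays where it is left; pushing the bar takes 2 to 5 N.
- cover_hinge (a point): Fixed hinge line of the cover, on the hinge block at y=+55 mm, height 75 mm, at the middle of its width (x=-31 mm of the feeder). Two white panels, each 122 mm (x) by 58 mm by 5 mm: the first turns on this line, the second hangs on the first, its free edge with the bar travelling in +y at almost constant height. Folded, they stand up to 133 mm above the bench.
- cover_bar (a point): Middle of the exposed end of the cover's round bar (along x, 10 mm thick, 13 mm at its 34 mm long white end sleeve). The sleeve spans 7 to 41 mm past the near (-x) wall of the well; this point is at x=-120 mm of the feeder, centre of the bar, about 80 mm above the bench at first, 75 mm when folded. Push it to the feeder's +y; it travels about 105 mm.
- lever (a joint): Feed lever in rad: 0 released (sprung up), 0.45 fully down (end stop). Only a press to the stop feeds a whole step, and it must then come right up again to catch the next tooth. It takes about 3 N at first, 8 N near the stop. Its hinge is along y at x=+24 mm, height 50 mm of the feeder; it points to -x.
- lever_pad (a point): Top centre of the lever's black pad, 30 mm (x) by 32 mm (y), under the cover. At x=-39, y=-25 mm of the feeder and 68 mm above the bench when released; pressed it goes down about 29 mm, on an arc of 65 mm radius about the lever's hinge.
- carriage (a joint): Travel of the slide carriage in m along the feeder's +y, driven by the lever through a one-way pawl. Each full stroke takes it to the next whole multiple of 0.020 (20 mm step). It starts between 0 and 0.004, so the first stroke is the remainder up to 0.020. It cannot be fed back.
- slide_top (a point): Middle of the top edge of the single glass slide standing across the black carriage (slide 76 mm along x, 2 mm along y, 30 mm high, whitish end nearest the lever). Moves with the carriage. Height 66 mm.
- reader_mark (a point): Underside of the lens of the grey reader head (14 mm wide in y, top 112 mm above the bench), on a fixed post, reaching over the carriage. The slide is under it when slide_top and this point have the same y in the feeder's frame. It stands at one of three places 20 mm apart on the rail beyond the carriage, 2, 3 or 4 strokes away at the start; short stubs fill the others.
- wash_bottle: White closed bottle, 60 mm across, 150 mm high; bystander. Origin under its base.
- slide_box: Cardboard box 100 x 70 x 35 mm; bystander. Origin under its base.
- beaker: White plastic beaker, 64 mm across, 80 mm high; bystander. Origin under its base.

How it is judged:
By the outcome, as a careful person would: the job done as asked, in the order asked, and still so for the second after the job is handed in, with the robot touching nothing.
It also fails if it takes over 54 s, if anything falls off the work surface, if the arm or the gripper's body presses on something with over 40 N, if the wrist force passes 120 N, or if a joint passes its speed limit or range.

## Working session

There is one attempt and no reset: what is moved stays moved. The work goes in short steps, Python scripts to look and compute and a shell command to move; the robot and the scene stay as the last step left them, time stands still between calls to the robot, and variables do not carry over. Pictures are saved under pics/ and viewed, and the job is handed in when it is done.

```bash
ls; mkdir -p pics
cat > h.py <<'E'
import numpy as np,cv2
from cell import ctrl
def grab(n,f):
    d=ctrl.read_camera(n); cv2.imwrite('pics/'+f,d['image'][:,:,::-1]); np.savez('pics/'+f+'.npz',K=d['intrinsics'],k1=d['k1'],T=d['world_from_camera']); return d
def ray(f,u,v):
    c=np.load('pics/'+f+'.npz');K=c['K'];k1=float(c['k1']);T=c['T']
    xd=np.array([(u-K[0,2])/K[0,0],(v-K[1,2])/K[1,1]]);x=xd.copy()
    for _ in range(30): x=xd/(1+k1*(x@x))
    return T[:3,3],T[:3,:3]@np.array([x[0],x[1],1])
def onz(f,u,v,z):
    o,d=ray(f,u,v); return o+d*(z-o[2])/d[2]
def proj(f,P):
    c=np.load('pics/'+f+'.npz');K=c['K'];k1=float(c['k1']);T=c['T']
    p=T[:3,:3].T@(np.array(P)-T[:3,3]); x=p[:2]/p[2]; x=x*(1+k1*(x@x)); return K[:2,:2]@x+K[:2,2]
def tri(*a):
    A=np.zeros((3,3));b=np.zeros(3)
    for f,u,v in a:
        o,d=ray(f,u,v);d=d/np.linalg.norm(d);M=np.eye(3)-np.outer(d,d);A+=M;b+=M@o
    return np.linalg.solve(A,b)
E
python3 - <<'E'
from h import *
for n in('scene','side','wrist'):
    d=grab(n,n+'0.png'); print(n,d['world_from_camera'][:3,3].round(3),d['world_from_camera'][:3,2].round(2))
print(ctrl.observe())
E
```

```text
pics
scene [0.94  0.493 0.765] [-0.37 -0.5  -0.78]
side [0.547 0.714 0.681] [ 0.09 -0.74 -0.66]
wrist [ 0.297 -0.437  0.372] [-0.24 -0.12 -0.96]
{'time': 0.15, 'joint_positions': array([-1.23079058e+00,  4.85927598e-02,  9.79195434e-02,  1.62196197e+00,
       -1.24823378e-05,  1.44299949e+00]), 'qd': array([ 0.00064937, -0.0019069 ,  0.0046208 ,  0.00043463,  0.00130185,
        0.00074343]), 'joint_efforts': array([ 1.40778408e-03, -3.39259994e+01,  3.20423520e+01,  1.53771986e-02,
       -1.45136501e-04, -5.09139440e-06]), 'tcp_pos': array([ 0.2365639 , -0.46815206,  0.23036058]), 'tcp_rot': array([ 8.51740815e-01, -5.23962536e-01, -7.19253033e-04, -5.72770529e-04]), 'wrist_force': array([0.66703551, 1.11389653, 1.54688461]), 'ft_torque': array([ 0.00207449,  0.0070781 , -0.00749712]), 'grip_width': 0.9987436378477337}
```

View pics/scene0.png

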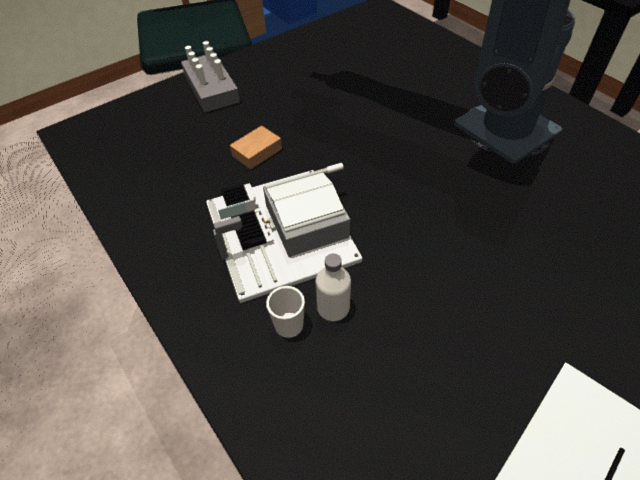

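View pics/side0.png

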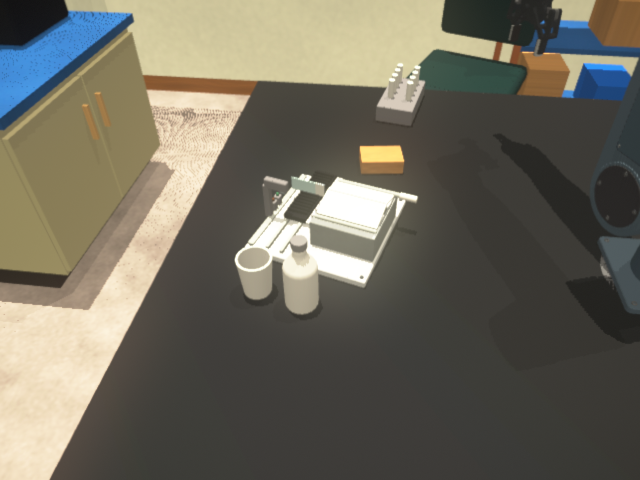

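View pics/wrist0.png

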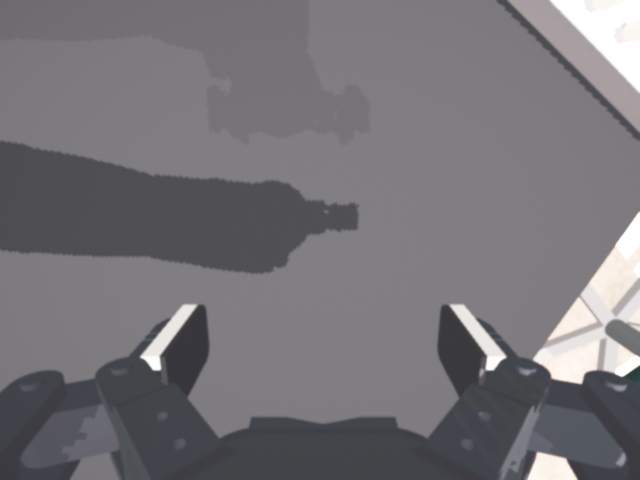

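Run:
```python
from h import *
a=cv2.imread('pics/scene0.png')[155:345,195:370]; cv2.imwrite('pics/s0z.png',cv2.resize(a,None,fx=3.1,fy=3.1,interpolation=cv2.INTER_CUBIC))
a=cv2.imread('pics/side0.png')[165:320,230:425]; cv2.imwrite('pics/d0z.png',cv2.resize(a,None,fx=3.8,fy=3.8,interpolation=cv2.INTER_CUBIC))
```

```text
(no output)
```

View pics/s0z.png

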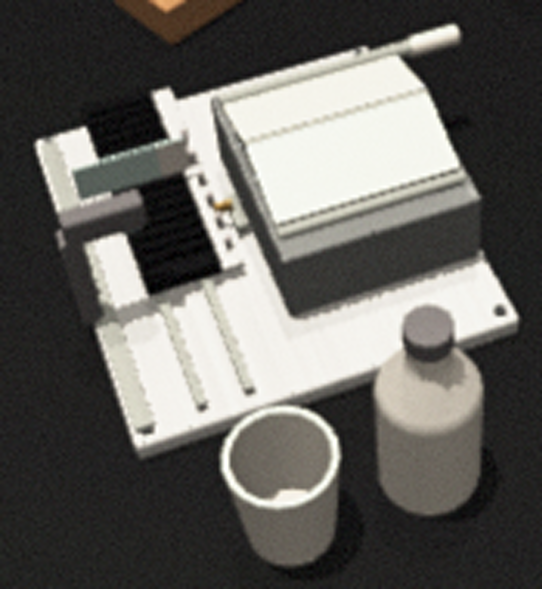

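View pics/d0z.png

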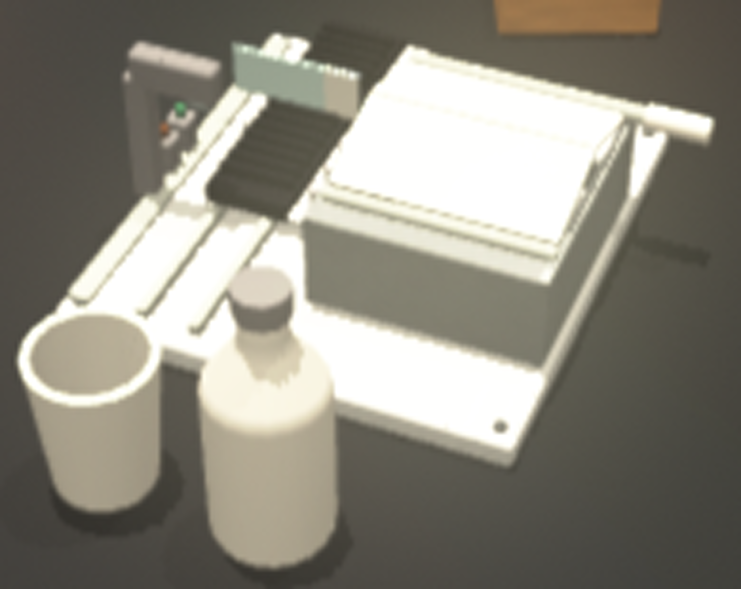

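```bash
cat >> h.py <<'E'
S=lambda x,y:(195+(x+.5)/3.1-.5,155+(y+.5)/3.1-.5)
D=lambda x,y:(230+(x+.5)/3.8-.5,165+(y+.5)/3.8-.5)
def fr(P,o,th):
    c,s=np.cos(th),np.sin(th);P=np.array(P)-np.array([*o,0]);return np.array([c*P[0]+s*P[1],-s*P[0]+c*P[1],P[2]])
E
python3 - <<'E'
from h import *
s,d='scene0.png','side0.png'
np.set_printoptions(precision=4,suppress=True)
A=onz(s,*S(139,444),.016);B=onz(s,*S(518,320),.016);C=onz(s,*S(37,143),.016)
B2=onz(d,*D(512,455),.016);E=onz(d,*D(665,135),.016)
print('++',A,'-+',B,B2,'+-',C,'--',E)
print(np.linalg.norm(A-B),np.linalg.norm(A-C),np.linalg.norm(B2-E))
print('bar end',tri((s,*S(457,36)),(d,*D(710,130))))
print('sleeve start',tri((s,*S(410,43)),(d,*D(648,115))))
print('slide top L',tri((s,*S(188,138)),(d,*D(358,75))),'R',tri((s,*S(75,176)),(d,*D(234,45))))
# fit
import scipy.optimize as so
L=[([.15,.135],A),([-.1,.135],(B+B2)/2),([.15,-.135],C),([-.1,-.135],E)]
def f(q):
    r=[]
    for l,w in L:
        g=fr([w[0],w[1],0],q[:2],q[2]);r+=[g[0]-l[0],g[1]-l[1]]
    return r
m=so.least_squares(f,[.5,-.2,-1.5]);print(m.x,np.degrees(m.x[2]),m.fun.round(4))
q=m.x
for n,P in [('bar',tri((s,*S(457,36)),(d,*D(710,130)))),('slL',tri((s,*S(188,138)),(d,*D(358,75)))),('slR',tri((s,*S(75,176)),(d,*D(234,45)))),('slstart',tri((s,*S(410,43)),(d,*D(648,115)))),('bottle',(onz(s,*S(428,330),.15))),('bottleD',(onz(d,*D(262,285),.15))),('beak',onz(s,*S(281,455),.08)),('beakD',onz(d,*D(90,350),.08)),
 ('head',tri((s,*S(145,195)),(d,*D(219,66))))]:
    print(n,P,fr(P,q[:2],q[2]))
E
```

```text
++ [0.7945 0.025  0.016 ] -+ [0.5593 0.0936 0.016 ] [0.5571 0.0982 0.016 ] +- [ 0.7241 -0.2297  0.016 ] -- [ 0.4869 -0.1595  0.016 ]
0.24494655548342278 0.2642298939464609 0.2671355390300372
bar end [ 0.4703 -0.0796  0.0807]
sleeve start [ 0.5014 -0.0914  0.0809]
slide top L [ 0.6592 -0.1223  0.0689] R [ 0.7323 -0.1417  0.0678]
[ 0.6169 -0.0602 -0.2796] -16.021097449975187 [-0.0028 -0.0041  0.0005 -0.0012 -0.0002  0.0017  0.0025  0.0036]
bar [ 0.4703 -0.0796  0.0807] [-0.1355 -0.0592  0.0807]
slL [ 0.6592 -0.1223  0.0689] [ 0.0578 -0.048   0.0689]
slR [ 0.7323 -0.1417  0.0678] [ 0.1334 -0.0465  0.0678]
slstart [ 0.5014 -0.0914  0.0809] [-0.1024 -0.0619  0.0809]
bottle [0.6679 0.1415 0.15  ] [-0.0067  0.2079  0.15  ]
bottleD [0.6648 0.1392 0.15  ] [-0.0089  0.2048  0.15  ]
beak [0.75   0.1181 0.08  ] [0.0788 0.208  0.08  ]
beakD [0.7506 0.1161 0.08  ] [0.0798 0.2063 0.08  ]
head [ 0.7221 -0.0587  0.1148] [0.1007 0.0305 0.1148]
```

```bash
cat >> h.py <<'E'
from scipy.spatial.transform import Rotation as Ro
O=np.array([.6169,-.0602]);TH=-.2796
def W(x,y,z): 
    c,s=np.cos(TH),np.sin(TH);return np.array([O[0]+c*x-s*y,O[1]+s*x+c*y,z])
def st():
    o=ctrl.observe();R=Ro.from_quat(o['tcp_rot']);print('t',o['time'],'tcp',o['tcp_pos'].round(4),'feeder',(fr(o['tcp_pos'],O,TH)*1000).round(1),'F',o['wrist_force'].round(1),'grip',round(o['grip_width'],2))
    print('tool x in feeder',(Ro.from_euler('z',-TH)*R).as_matrix().T[0].round(3),'z',(Ro.from_euler('z',-TH)*R).as_matrix().T[2].round(3));return o,R
def goto(x,y,z,tilt=0,jaw=0):
    """tilt about feeder y deg (neg: tip toward +x); jaw x axis angle in feeder"""
    o,R=st();F=Ro.from_euler('z',TH)
    Rt=F*Ro.from_euler('y',tilt,degrees=True)*Ro.from_euler('z',jaw,degrees=True)*Ro.from_euler('x',180,degrees=True)
    print('shift cm',((W(x,y,z)-o['tcp_pos'])*100).round(2),'turn',np.degrees((Rt*R.inv()).as_rotvec()).round(2))
E
python3 - <<'E'
from h import *
goto(-.117,-.093,.062,-20)
goto(-.117,-.093,.062,0)
s='scene0.png'
print(onz(s,256,147,.035), onz('side0.png',382,155,.035))
E
```

```text
t 0.15 tcp [ 0.2366 -0.4682  0.2304] feeder [-253.  -497.1  230.4] F [0.7 1.1 1.5] grip 1.0
tool x in feeder [ 0.68  -0.733 -0.002] z [-0.001  0.001 -1.   ]
shift cm [ 24.22  35.09 -16.84] turn [-13.19 -15.92  46.68]
t 0.15 tcp [ 0.2366 -0.4682  0.2304] feeder [-253.  -497.1  230.4] F [0.7 1.1 1.5] grip 1.0
tool x in feeder [ 0.68  -0.733 -0.002] z [-0.001  0.001 -1.   ]
shift cm [ 24.22  35.09 -16.84] turn [-0.08 -0.07 47.18]
[ 0.55590652 -0.29167548  0.035     ] [ 0.5431889  -0.30403461  0.035     ]
```

```bash
python3 -m inch '[[[3,4.3,0,-1.7,-2,6,1],[6,8.6,0,-3.4,-4,12,1],[9,13,0,-5,-6,18,1],[12,17.3,0,-6.7,-8,24,1],[15,21.7,0,-8.4,-10,30,1],[18,26,0,-10,-12,36,1],[21,30.4,0,-11.8,-14,42,1],[24.2,35,0,-13.2,-15.9,46.7,1]]]' 40
python3 - <<'E'
from h import *
goto(-.117,-.093,.062,-20)
E
```

```text
time: 0.82
tcp_pos: [0.4267, -0.1924, 0.2312]
tcp_rot: [0.975, -0.135, 0.174, 0.025]
wrist_force: [0.5, 0.5, -0.4]
grip_width: -0.001
t 0.8167 tcp [ 0.4267 -0.1924  0.2312] feeder [-146.3 -179.6  231.2] F [ 0.5  0.5 -0.4] grip -0.0
tool x in feeder [0.938 0.005 0.346] z [ 0.346  0.    -0.938]
shift cm [  5.21   7.51 -16.92] turn [ 0.13  0.19 -0.26]
```

```bash
python3 -m inch '[[[2,2.8,-2,0,0,0,1],[4,5.6,-4,0,0,0,1],[5.2,7.5,-6,0,0,0,1],[5.2,7.5,-8,0,0,0,1],[5.2,7.5,-10,0,0,0,1],[5.2,7.5,-10,0,0,0,1],[5.2,7.5,-10,0,0,0,1]]]'
python3 - <<'E'
from h import *
goto(-.117,-.093,.062,-20)
grab('wrist','w1.png');grab('side','side1.png')
a=cv2.imread('pics/side1.png')[100:320,230:530]; cv2.imwrite('pics/d1z.png',cv2.resize(a,None,fx=2.6,fy=2.6,interpolation=cv2.INTER_CUBIC))
E
```

```text
time: 1.4
tcp_pos: [0.4769, -0.1187, 0.1293]
tcp_rot: [0.975, -0.137, 0.171, 0.024]
wrist_force: [0.9, 0.1, 0.9]
grip_width: 0.004
t 1.4 tcp [ 0.4769 -0.1187  0.1293] feeder [-118.4  -94.8  129.3] F [0.9 0.1 0.9] grip 0.0
tool x in feeder [0.941 0.001 0.34 ] z [ 0.34   0.    -0.941]
shift cm [ 0.18  0.14 -6.73] turn [-0.03 -0.14 -0.03]
```

View pics/w1.png

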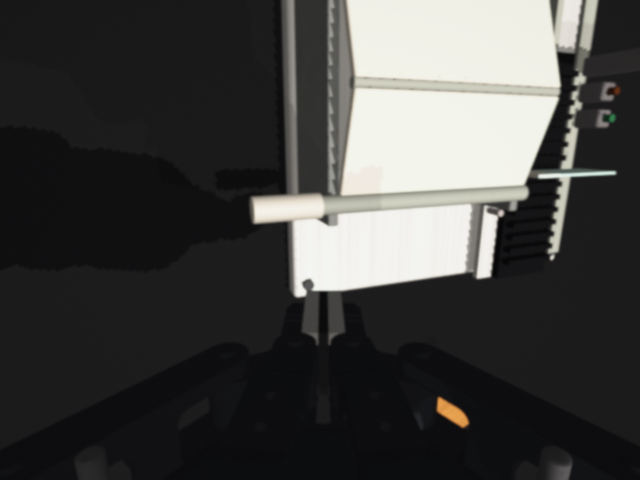

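View pics/d1z.png

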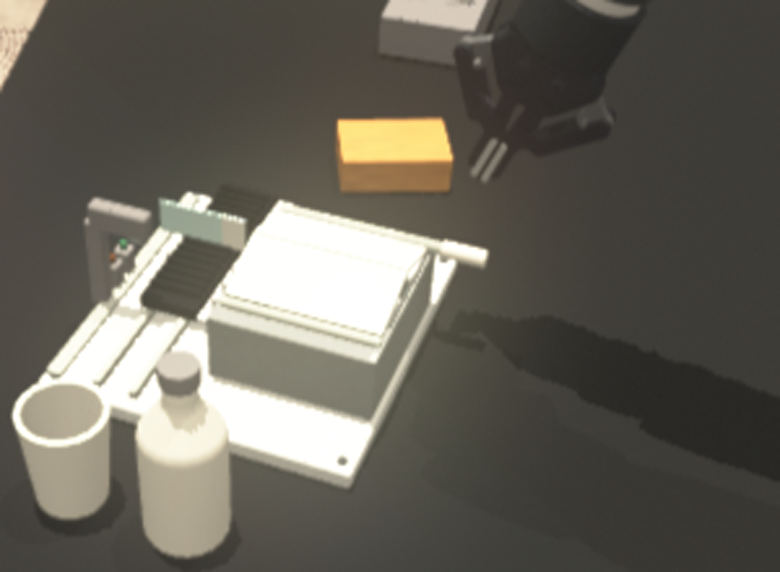

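Run:
```python
from h import *
f='w1.png'
for u,v,z,n in [(253,210,.0795,'bar end'),(323,206,.0795,'sleeve start'),(297,296,.016,'corner --'),(615,173,.066,'slide +x'),(535,176,.066,'slide -x')]:
    print(n,(fr(onz(f,u,v,z),O,TH)*1000).round(1))
```

```text
bar end [-136.5  -60.6   79.5]
sleeve start [-100.9  -60.8   79.5]
corner -- [ -97.6 -136.2   16. ]
slide +x [133.8 -52.1  66. ]
slide -x [ 54.9 -51.9  66. ]
```

```bash
python3 -m inch '[[[0,0,-2.3,0,0,0,1],[0,0,-4.6,0,0,0,1],[0,0,-6.6,0,0,0,1],[0.3,1,-6.6,0,0,0,1],[0.6,1.9,-6.6,0,0,0,1],[0.8,2.8,-6.6,0,0,0,1],[1.1,3.8,-6.6,0,0,0,1]]]'
python3 - <<'E'
from h import *
st()
E
```

```text
time: 2.08
tcp_pos: [0.4905, -0.0821, 0.0674]
tcp_rot: [0.975, -0.138, 0.174, 0.026]
wrist_force: [0.1, -1.0, -1.2]
grip_width: -0.003
t 2.0833 tcp [ 0.4905 -0.0821  0.0674] feeder [-115.4  -55.9   67.4] F [ 0.1 -1.  -1.2] grip -0.0
tool x in feeder [ 0.938 -0.001  0.346] z [ 0.346 -0.002 -0.938]
```

Run:
```python
from h import *
grab('wrist','w2.png')
a=(grab('side','side2.png'),cv2.imread('pics/side2.png')[100:320,230:530])[1]; cv2.imwrite('pics/d2z.png',cv2.resize(a,None,fx=2.6,fy=2.6,interpolation=cv2.INTER_CUBIC))
st()
```

```text
t 2.1833 tcp [ 0.4913 -0.0806  0.0677] feeder [-115.1  -54.3   67.7] F [-0.1  0.2  0.6] grip -0.0
tool x in feeder [0.938 0.002 0.347] z [ 0.347  0.001 -0.938]
```

View pics/w2.png

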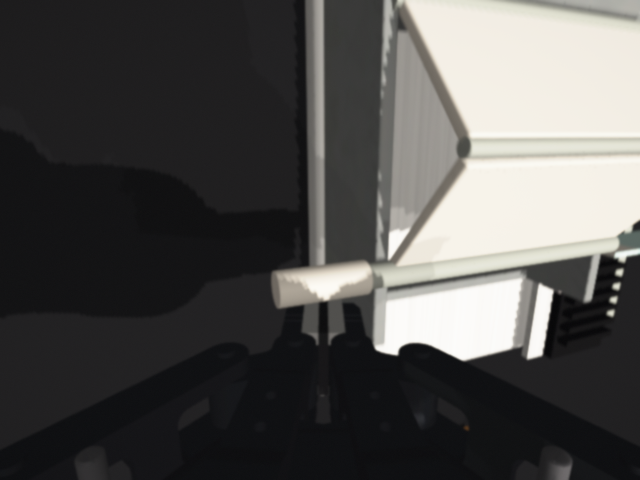

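View pics/d2z.png

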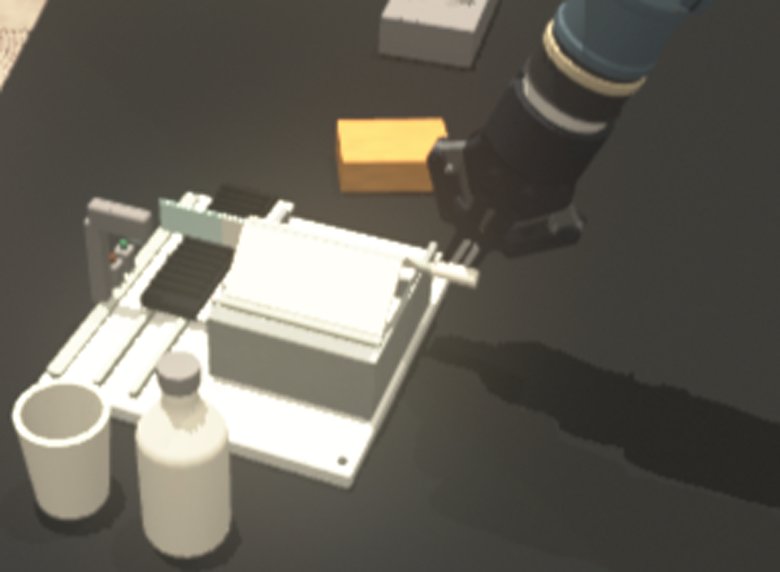

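```bash
python3 -m inch '[[[0.3,1,-0.4,0,0,0,1],[0.6,1.9,-0.7,0,0,0,1],[0.8,2.9,-0.8,0,0,0,1],[1.1,3.8,-0.8,0,0,0,1],[1.4,4.8,-0.8,0,0,0,1],[1.7,5.8,-0.8,0,0,0,1],[1.7,5.8,-0.8,0,0,0,1]]]'
python3 - <<'E'
from h import *
st();grab('wrist','w3.png')
E
```

```text
time: 2.77
tcp_pos: [0.5072, -0.0216, 0.058]
tcp_rot: [0.975, -0.136, 0.173, 0.024]
wrist_force: [0.3, 0.6, 0.1]
grip_width: -0.003
t 2.7667 tcp [ 0.5072 -0.0216  0.058 ] feeder [-116.1    6.8   58. ] F [0.3 0.6 0.1] grip -0.0
tool x in feeder [0.939 0.003 0.344] z [ 0.344  0.002 -0.939]
```

View pics/w3.png

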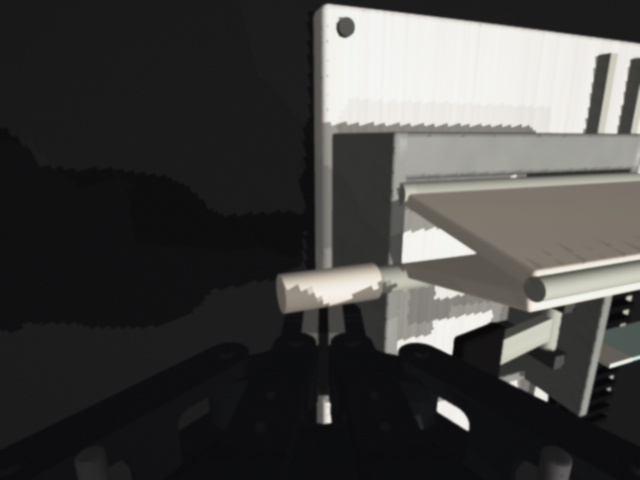

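```bash
python3 -m inch '[[[0.2,0.7,0,0,0,0,1],[0.4,1.4,0,0,0,0,1],[0.5,1.8,0,0,0,0,1],[0.6,2.1,0,0,0,0,1],[0.6,2.1,0,0,0,0,1]]]'; python3 -m inch '[[[0.1,0.2,0,0,0,0,1],[0.1,0.4,0,0,0,0,1],[0.1,0.4,0,0,0,0,1]]]'
python3 - <<'E'
from h import *
st();grab('wrist','w4.png')
E
```

```text
time: 3.23
tcp_pos: [0.5119, -0.0038, 0.0573]
tcp_rot: [0.975, -0.138, 0.172, 0.027]
wrist_force: [-2.2, -4.6, 1.2]
grip_width: 0.004
time: 3.48
tcp_pos: [0.5121, -0.0027, 0.0572]
tcp_rot: [0.975, -0.139, 0.172, 0.03]
wrist_force: [-4.0, -10.6, 2.1]
grip_width: 0.001
t 3.4833 tcp [ 0.5121 -0.0027  0.0572] feeder [-116.6   26.3   57.2] F [ -4.  -10.6   2.1] grip 0.0
tool x in feeder [ 0.939 -0.002  0.343] z [ 0.343 -0.012 -0.939]
```

View pics/w4.png

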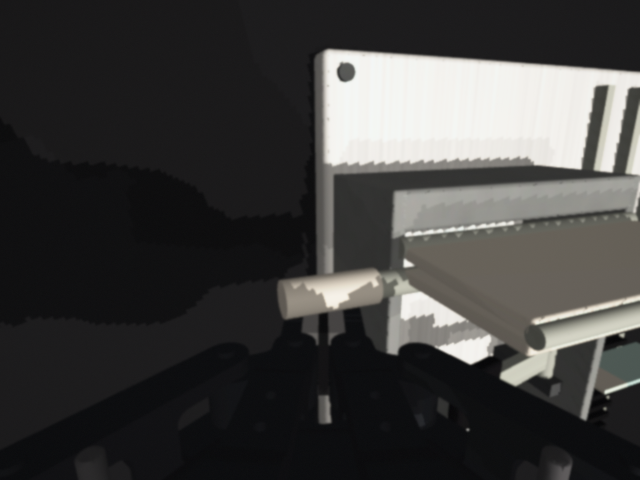

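```bash
python3 -m inch '[[[0.1,0.3,0,0,0,0,1],[0.1,0.5,0,0,0,0,1],[0.1,0.5,0,0,0,0,1]]]';python3 - <<'E'
from h import *
st()
E
python3 -m inch '[[[-0.5,-1.5,0,0,0,0,1],[-1.1,-4,0,0,0,0,1],[-1.7,-6,2,0,0,0,1],[-1.7,-6,6,0,0,0,1],[-1.7,-6,10,0,0,0,1],[-1.7,-6,10,0,0,0,1]]]'
python3 - <<'E'
from h import *
grab('wrist','w5.png');grab('side','side5.png');grab('scene','scene5.png')
a=cv2.imread('pics/scene5.png')[155:345,195:370]; cv2.imwrite('pics/s5z.png',cv2.resize(a,None,fx=3.1,fy=3.1,interpolation=cv2.INTER_CUBIC))
a=cv2.imread('pics/side5.png')[165:320,230:425]; cv2.imwrite('pics/d5z.png',cv2.resize(a,None,fx=3.8,fy=3.8,interpolation=cv2.INTER_CUBIC))
goto(-.039,-.025,.1)
E
```

```text
time: 3.78
tcp_pos: [0.5122, -0.0018, 0.0572]
tcp_rot: [0.974, -0.141, 0.171, 0.035]
wrist_force: [-6.6, -20.8, 3.0]
grip_width: 0.001
t 3.7833 tcp [ 0.5122 -0.0018  0.0572] feeder [-116.7   27.2   57.2] F [ -6.6 -20.8   3. ] grip 0.0
tool x in feeder [ 0.939 -0.004  0.344] z [ 0.344 -0.022 -0.939]
time: 4.28
tcp_pos: [0.5032, -0.0551, 0.1686]
tcp_rot: [0.973, -0.137, 0.182, 0.025]
wrist_force: [1.3, -0.7, 1.4]
grip_width: -0.001
t 4.4333 tcp [ 0.498  -0.0534  0.1585] feeder [-116.1  -26.3  158.5] F [-0.   0.1 -0.8] grip 0.0
tool x in feeder [0.938 0.    0.346] z [ 0.346  0.    -0.938]
shift cm [ 7.45 -2.01 -5.85] turn [ 5.58 19.43 -0.02]
```

View pics/w5.png

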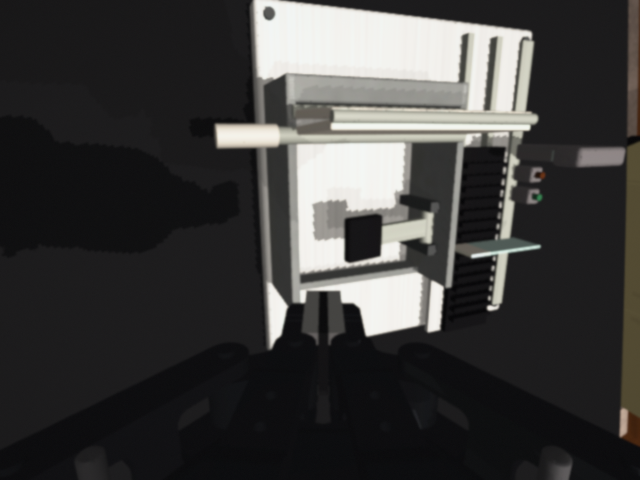

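View pics/s5z.png

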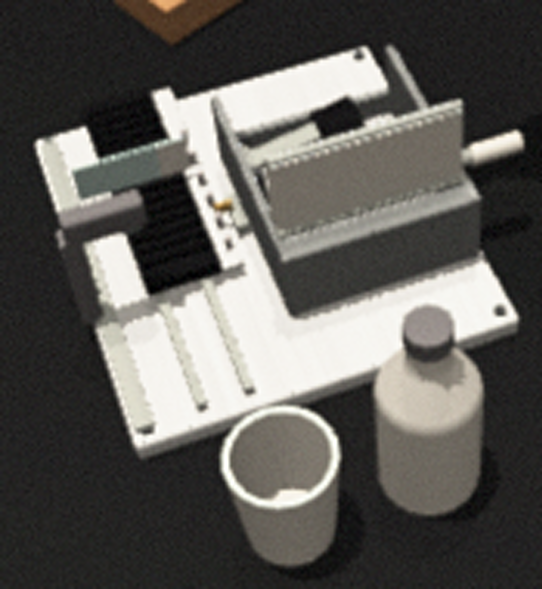

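View pics/d5z.png

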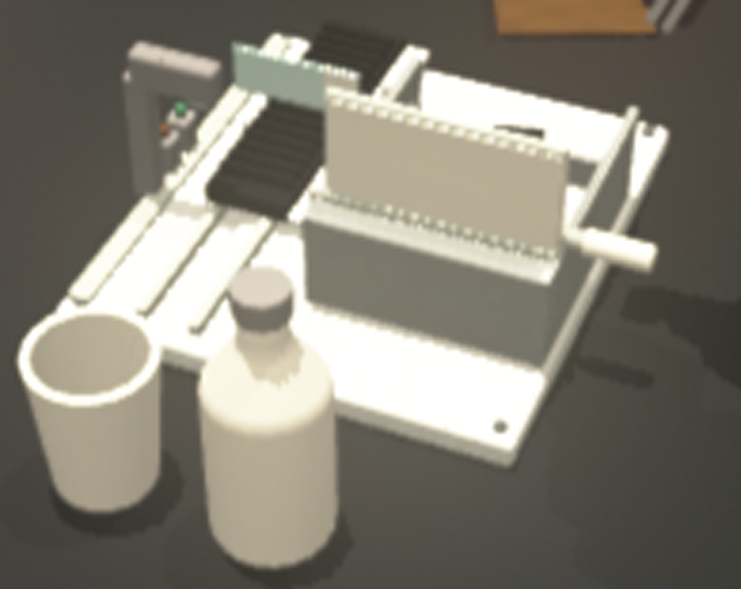

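Run:
```python
from h import *
f='w5.png'
p=lambda u,v,z,f=f:(fr(onz(f,u,v,z),O,TH)*1000).round(1)
for n,u,v,z in [('pad',345,219,.068),('pad',380,215,.068),('pad',382,256,.068),('pad',347,261,.068),('slideR',540,244,.066),('slideL',458,250,.066),('head top +y R',623,147,.112),('head top -y R',623,163,.112),('corner++',531,33,.016),('corner-+',255,0,.016),('hole',269,13,.016)]: print(n,p(u,v,z))
s,d='scene5.png','side5.png'
for n,a,b in [('head -x,+y top',(145,220),None)]: pass
# head top corners: scene zoom & side zoom
print('D head top near right',p(*D(219,66),.112,d),p(*D(140,42),.112,d),p(*D(131,60),.112,d),p(*D(212,82),.112,d))
a=cv2.imread('pics/w5.png')[100:270,430:640];cv2.imwrite('pics/w5z.png',cv2.resize(a,None,fx=3.8,fy=3.5,interpolation=cv2.INTER_CUBIC))
a=cv2.imread('pics/side5.png')[165:225,255:335];cv2.imwrite('pics/d5zz.png',cv2.resize(a,None,fx=8,fy=8,interpolation=cv2.INTER_CUBIC))
```

```text
pad [-56.4 -12.   68. ]
pad [-29.7 -11.2  68. ]
pad [-26.8 -41.4  68. ]
pad [-54.5 -41.9  68. ]
slideR [132.4 -49.2  66. ]
slideL [ 42.9 -45.   66. ]
head top +y R [144.7  34.6 112. ]
head top -y R [148.2  23.1 112. ]
corner++ [145.6 130.4  16. ]
corner-+ [-100.1  129.2   16. ]
hole [-90.9 122.3  16. ]
D head top near right [102.7  25.7 112. ] [150.   22.6 112. ] [146.7  38.6 112. ] [ 99.7  39.5 112. ]
```

View pics/w5z.png

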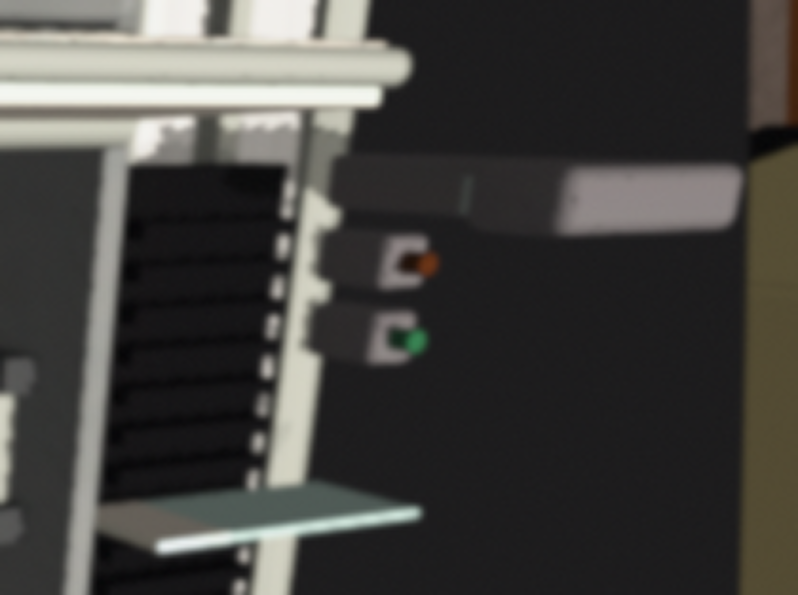

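View pics/d5zz.png

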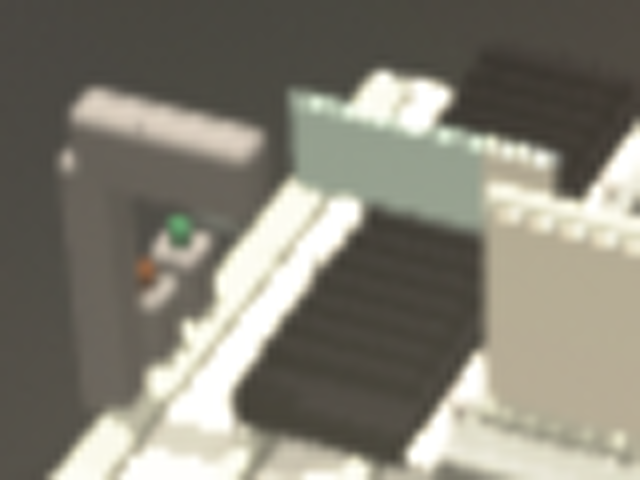

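```bash
python3 -m inch '[[[2,-0.5,0,1.5,5,0,1],[4,-1.1,0,3,10,0,1],[6,-1.6,-1,4.5,15,0,1],[7.3,-2.1,-3,5.6,19.4,0,1],[7.3,-2.1,-5,5.6,19.4,0,1],[7.3,-2.1,-7,5.6,19.4,0,1],[7.3,-2.1,-7,5.6,19.4,0,1]]]'
python3 - <<'E'
from h import *
grab('wrist','w6.png')
goto(-.040,-.026,.039)
E
```

```text
time: 5.02
tcp_pos: [0.5656, -0.073, 0.078]
tcp_rot: [0.99, -0.139, -0.009, -0.001]
wrist_force: [-1.3, 0.1, -1.0]
grip_width: 0.001
t 5.0667 tcp [ 0.5666 -0.0732  0.0815] feeder [-44.7 -26.4  81.5] F [-0.1 -0.1  0.5] grip 0.0
tool x in feeder [ 1.     0.001 -0.013] z [-0.013 -0.    -1.   ]
shift cm [ 0.46 -0.09 -4.25] turn [-0.2  -0.73 -0.03]
```

View pics/w6.png

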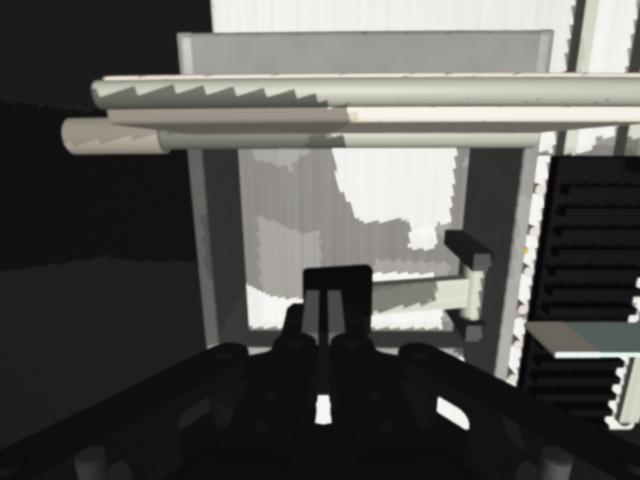

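```bash
python3 -m inch '[[[0.55,-0.15,0,0,0,0,1],[0.55,-0.15,-1,0,0,0,1],[0.55,-0.15,-2,0,0,0,1],[0.55,-0.15,-3,0,0,0,1],[0.55,-0.15,-3.7,0,0,0,1],[0.55,-0.15,-4.1,0,0,0,1],[0.55,-0.15,-4.1,0,0,0,1]]]'
python3 - <<'E'
from h import *
st()
E
```

```text
time: 5.65
tcp_pos: [0.5759, -0.0758, 0.047]
tcp_rot: [0.99, -0.139, -0.0, -0.0]
wrist_force: [-2.1, 0.8, 5.7]
grip_width: 0.004
t 5.65 tcp [ 0.5759 -0.0758  0.047 ] feeder [-35.1 -26.3  47. ] F [-2.1  0.8  5.7] grip 0.0
tool x in feeder [ 1.  0. -0.] z [-0.  0. -1.]
```

```bash
python3 -m inch '[[[-0.2,0.05,-0.3,0,0,0,1],[-0.2,0.05,-0.6,0,0,0,1],[-0.2,0.05,-0.6,0,0,0,1]]]'
python3 -m inch '[[[0,0,-0.2,0,0,0,1],[0,0,-0.4,0,0,0,1],[0,0,-0.4,0,0,0,1]]]'
```

```text
time: 5.9
tcp_pos: [0.5761, -0.0758, 0.0428]
tcp_rot: [0.99, -0.139, 0.002, 0.0]
wrist_force: [0.3, -0.0, 7.4]
grip_width: -0.002
time: 6.15
tcp_pos: [0.5765, -0.076, 0.0413]
tcp_rot: [0.99, -0.139, 0.003, 0.0]
wrist_force: [-3.3, 1.0, 14.0]
grip_width: 0.001
```

```bash
python3 -m inch '[[[0,0,-0.2,0,0,0,1],[0,0,-0.3,0,0,0,1],[0,0,-0.3,0,0,0,1]]]'
python3 -m inch '[[[0,0,1.5,0,0,0,1],[0,0,3,0,0,0,1],[0,0,4.5,0,0,0,1],[0,0,6,0,0,0,1],[0,0,6,0,0,0,1],[0,0,6,0,0,0,1]]]'
python3 - <<'E'
from h import *
grab('wrist','w7.png');grab('side','side7.png')
a=cv2.imread('pics/side7.png')[165:225,255:335];cv2.imwrite('pics/d7zz.png',cv2.resize(a,None,fx=8,fy=8,interpolation=cv2.INTER_CUBIC))
st()
E
```

```text
time: 6.4
tcp_pos: [0.5767, -0.076, 0.0409]
tcp_rot: [0.99, -0.139, 0.004, 0.0]
wrist_force: [-6.7, 2.2, 24.3]
grip_width: -0.0
time: 6.9
tcp_pos: [0.5745, -0.0756, 0.0941]
tcp_rot: [0.99, -0.139, 0.0, 0.0]
wrist_force: [0.1, -0.3, 0.1]
grip_width: -0.003
t 7.0 tcp [ 0.573  -0.0752  0.092 ] feeder [-38.  -26.6  92. ] F [-1.2  0.  -0.7] grip 0.0
tool x in feeder [ 1.     0.    -0.003] z [-0.003 -0.    -1.   ]
```

View pics/w7.png

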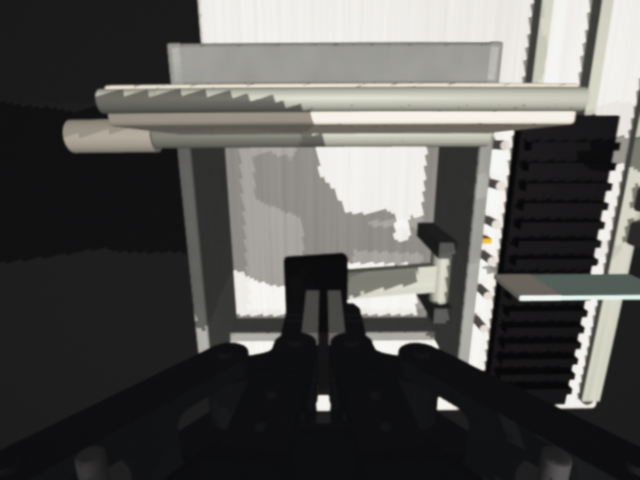

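View pics/d7zz.png

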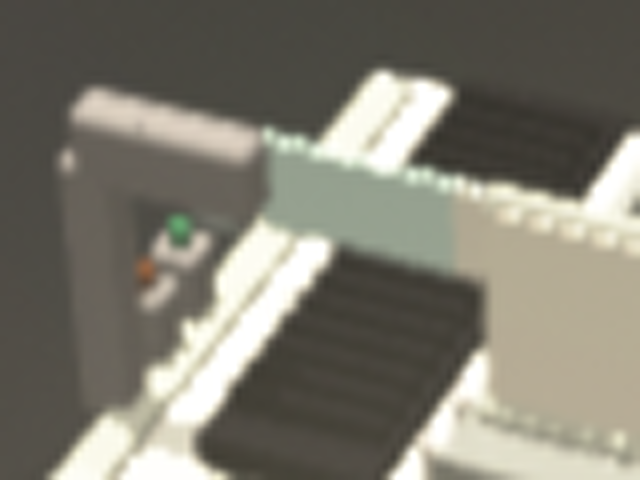

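Run:
```python
from h import *
p=lambda f,u,v,z:(fr(onz(f,u,v,z),O,TH)*1000).round(1)
print(p('w5.png',540,244.5,.066),p('w5.png',473,256,.066))
print(p('w6.png',557,355,.066),p('w6.png',620,354,.066))
print(p('w7.png',520,298,.066),p('w7.png',620,296,.066))
for f,v in (('side0.png',(334.5,92)),):pass
print(p('side5.png',*(255+290/8,165+92/8),.066),p('side7.png',*(255+265/8,165+132/8),.066))
```

```text
[132.5 -49.7  66. ] [ 58.7 -51.8  66. ]
[ 58.3 -52.1  66. ] [ 86.5 -51.5  66. ]
[ 57.2 -32.4  66. ] [105.6 -31.5  66. ]
[134.8 -52.1  66. ] [132.8 -33.2  66. ]
```

```bash
python3 -m inch '[[[0,0,-1.8,0,0,0,1],[0,0,-3,0,0,0,1],[0,0,-4,0,0,0,1],[0,0,-5,0,0,0,1],[0,0,-5.6,0,0,0,1],[0,0,-6,0,0,0,1],[0,0,-6,0,0,0,1],[0,0,-6,0,0,0,1]]]'
python3 -m inch '[[[0,0,1.5,0,0,0,1],[0,0,3,0,0,0,1],[0,0,4.5,0,0,0,1],[0,0,6,0,0,0,1],[0,0,6,0,0,0,1],[0,0,6,0,0,0,1]]]'
python3 - <<'E'
from h import *
grab('wrist','w8.png')
st()
E
```

```text
time: 7.67
tcp_pos: [0.5734, -0.0753, 0.0396]
tcp_rot: [0.99, -0.139, -0.0, 0.0]
wrist_force: [-12.8, 1.6, 30.8]
grip_width: -0.001
time: 8.17
tcp_pos: [0.5739, -0.0754, 0.0926]
tcp_rot: [0.99, -0.139, -0.001, -0.0]
wrist_force: [0.8, 0.5, -0.4]
grip_width: 0.0
t 8.2167 tcp [ 0.5731 -0.0753  0.0916] feeder [-38.  -26.6  91.6] F [-0.5 -0.3  0.7] grip -0.0
tool x in feeder [ 1.     0.    -0.004] z [-0.004 -0.    -1.   ]
```

View pics/w8.png

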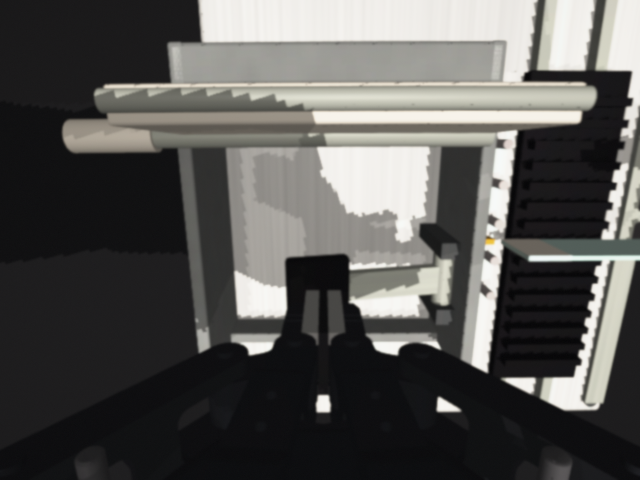

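Stroke 2 done: slide edge moved from v≈297 to v≈257, one step; lever back up, cover still folded. Third stroke, slightly gentler at the end.

```bash
python3 -m inch '[[[0,0,-1.8,0,0,0,1],[0,0,-3,0,0,0,1],[0,0,-4,0,0,0,1],[0,0,-5,0,0,0,1],[0,0,-5.6,0,0,0,1],[0,0,-5.9,0,0,0,1],[0,0,-5.9,0,0,0,1],[0,0,-5.9,0,0,0,1]]]'
python3 -m inch '[[[0,0,1.5,0,0,0,1],[0,0,3,0,0,0,1],[0,0,4.5,0,0,0,1],[0,0,5.9,0,0,0,1],[0,0,5.9,0,0,0,1],[0,0,5.9,0,0,0,1]]]'
python3 - <<'E'
from h import *
grab('wrist','w9.png');grab('side','side9.png')
a=cv2.imread('pics/side9.png')[165:225,255:335];cv2.imwrite('pics/d9zz.png',cv2.resize(a,None,fx=8,fy=8,interpolation=cv2.INTER_CUBIC))
p=lambda f,u,v,z:(fr(onz(f,u,v,z),O,TH)*1000).round(1)
print(p('w8.png',530,258,.066),p('w8.png',630,257,.066))
st()
E
```

```text
time: 8.88
tcp_pos: [0.5732, -0.0753, 0.0396]
tcp_rot: [0.99, -0.139, -0.001, 0.0]
wrist_force: [-12.8, 2.8, 27.7]
grip_width: -0.0
time: 9.38
tcp_pos: [0.5736, -0.0754, 0.0923]
tcp_rot: [0.99, -0.139, -0.001, -0.0]
wrist_force: [0.1, -0.3, 0.7]
grip_width: 0.0
[ 57.4 -11.9  66. ] [104.  -11.4  66. ]
t 9.4833 tcp [ 0.5725 -0.0751  0.091 ] feeder [-38.5 -26.6  91. ] F [-0.1  0.2 -0.3] grip -0.0
tool x in feeder [ 1.     0.    -0.005] z [-0.005 -0.    -1.   ]
```

View pics/w9.png

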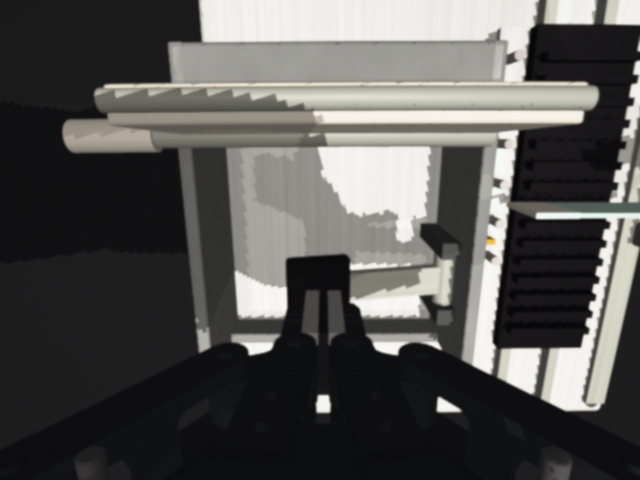

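View pics/d9zz.png

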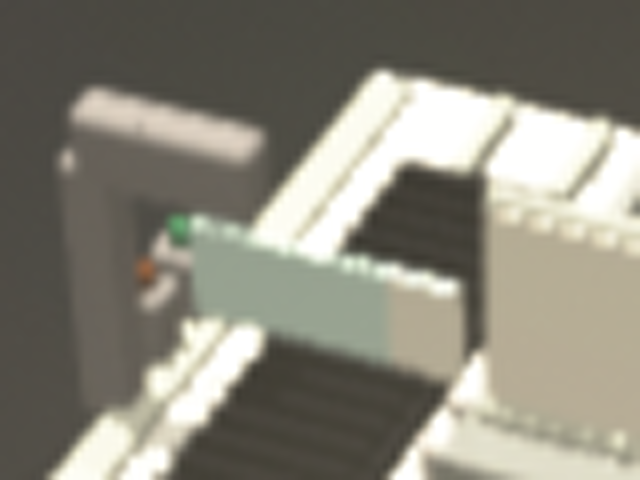

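Run:
```python
from h import *
w=lambda x,y:(430+(x+.5)/3.8-.5,100+(y+.5)/3.5-.5)
d=lambda x,y:(255+(x+.5)/8-.5,165+(y+.5)/8-.5)
F=lambda P:(fr(P,O,TH)*1000).round(1)
for n,a,b in [('green',(415,340),(179,228)),('orange',(428,264),(146,270)),('head +x-y top',(742,170),(75,105)),]:
    print(n,F(tri(('w5.png',*w(*a)),('side5.png',*d(*b)))))
f='side5.png'
for n,q in [('h1',(95,88)),('h2',(265,135)),('h3',(240,162)),('h4',(72,115))]: print(n,F(onz(f,*d(*q),.112)))
for n,q in [('w h+y',(738,168)),('w h-y',(730,228)),('-x +y',(572,166)),('-x-y',(558,234))]: print(n,F(onz('w5.png',*w(*q),.112)))
print('slide now',F(onz('w9.png',535,216,.066)),F(onz('w9.png',630,216,.066)),F(onz('side9.png',*d(195,220),.066)),F(onz('side9.png',*d(458,290),.066)))
s=lambda x,y:S(x,y)
print('scene head',[F(onz('scene5.png',*S(*q),.112)) for q in [(62,213),(72,225),(142,195),(146,212)]])
```

```text
green [149.5 -11.9  44.7]
orange [148.9   8.   45.2]
head +x-y top [149.4  33.1 112.4]
h1 [150.3  22.2 112. ]
h2 [102.7  23.7 112. ]
h3 [103.3  36.  112. ]
h4 [150.   34.6 112. ]
w h+y [145.8  34.1 112. ]
w h-y [147.2  21.8 112. ]
-x +y [ 99.4  34.8 112. ]
-x-y [ 98.9  21.7 112. ]
slide now [56.3  7.8 66. ] [99.2  7.9 66. ] [133.6   7.4  66. ] [59.5  7.7 66. ]
scene head [array([149.5,  24.3, 112. ]), array([146.2,  35.5, 112. ]), array([102.4,  28.5, 112. ]), array([103.6,  42.2, 112. ])]
```

```bash
python3 -m inch '[[[0,0,-1.8,0,0,0,1],[0,0,-3,0,0,0,1],[0,0,-4,0,0,0,1],[0,0,-5,0,0,0,1],[0,0,-5.6,0,0,0,1],[0,0,-5.9,0,0,0,1],[0,0,-5.9,0,0,0,1],[0,0,-5.9,0,0,0,1]]]'
python3 -m inch '[[[0,0,1.5,0,0,0,1],[0,0,3,0,0,0,1],[0,0,6,0,0,0,1],[0,0,9,0,0,0,1],[0,0,12,0,0,0,1],[0,0,12,0,0,0,1],[0,0,12,0,0,0,1]]]'
python3 - <<'E'
from h import *
grab('wrist','w10.png');grab('side','side10.png');grab('scene','scene10.png')
a=cv2.imread('pics/side10.png')[165:225,255:335];cv2.imwrite('pics/d10zz.png',cv2.resize(a,None,fx=8,fy=8,interpolation=cv2.INTER_CUBIC))
st()
E
```

```text
time: 10.15
tcp_pos: [0.5732, -0.0752, 0.0397]
tcp_rot: [0.99, -0.139, -0.001, 0.0]
wrist_force: [-12.2, 2.7, 28.2]
grip_width: -0.003
time: 10.73
tcp_pos: [0.575, -0.0757, 0.1555]
tcp_rot: [0.99, -0.139, 0.001, 0.0]
wrist_force: [-0.4, -0.7, -0.2]
grip_width: 0.002
t 10.8833 tcp [ 0.5725 -0.0751  0.1516] feeder [-38.6 -26.6 151.6] F [-0.9 -0.4  0.5] grip -0.0
tool x in feeder [ 1.     0.    -0.006] z [-0.006 -0.    -1.   ]
```

View pics/w10.png

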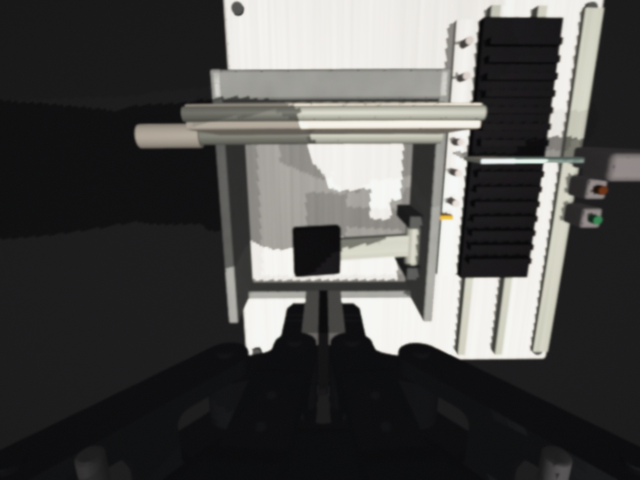

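View pics/d10zz.png

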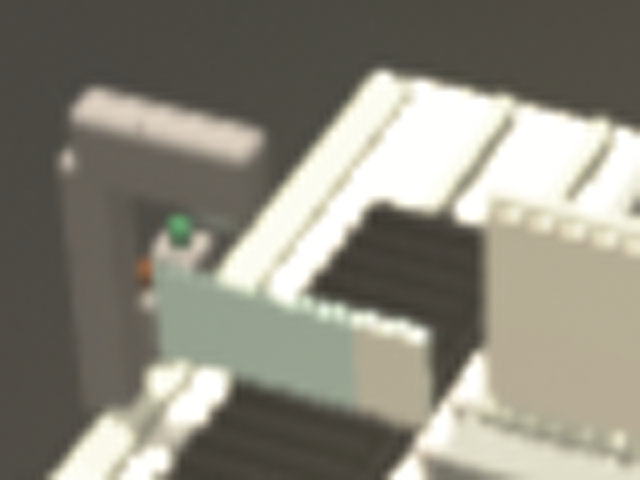

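View pics/scene10.png

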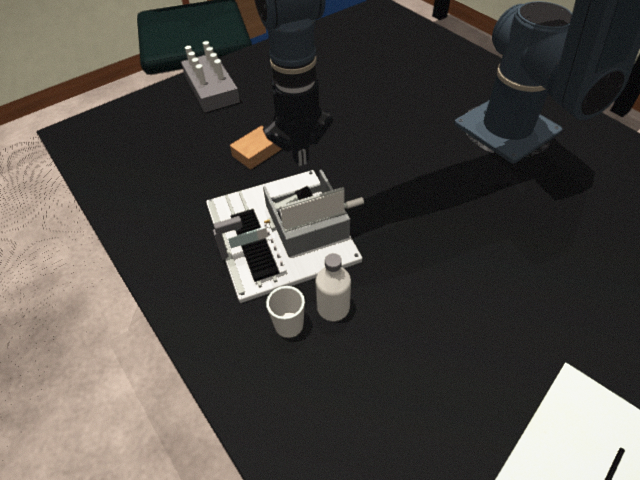

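Run:
```python
from h import *
F=lambda P:(fr(P,O,TH)*1000).round(1)
d=lambda x,y:(255+(x+.5)/8-.5,165+(y+.5)/8-.5)
print(F(onz('w10.png',485,162,.066)),F(onz('w10.png',582,160,.066)),F(onz('side10.png',*d(160,263),.066)),F(onz('side10.png',*d(428,335),.066)))
print('head',F(onz('w10.png',612,154,.112)),F(onz('w10.png',611,179,.112)))
print('folded ridge',[F(onz('w10.png',u,v,.131)) for u,v in((190,113),(480,112))],'bar end',F(onz('w10.png',140,136,.075)),'pad',F(onz('w10.png',317,250,.068)))
```

```text
[59.2 27.3 66. ] [116.8  28.7  66. ] [133.5  26.9  66. ] [58.9 27.1 66. ]
head [100.3  34.1 112. ] [102.1  22.4 112. ]
folded ridge [array([-90.7,  51.1, 131. ]), array([ 28.1,  51.5, 131. ])] bar end [-137.8   42.2   75. ] pad [-39.8 -26.   68. ]
```

Run:
```python
from h import *
F=lambda P:(fr(P,O,TH)*1000).round(1)
print(F(tri(('scene0.png',*S(457,36)),('side0.png',*D(710,130)))),F(tri(('scene5.png',*S(521,146)),('side5.png',*D(654,256)))))
for f in('w5.png','w6.png','w9.png'):
    u,v={'w5.png':(218,136),'w6.png':(68,136),'w9.png':(68,135)}[f];print(f,F(onz(f,u,v,.075)))
a=cv2.imread('pics/w10.png')[80:170,120:500];cv2.imwrite('pics/w10z.png',cv2.resize(a,None,fx=2.1,fy=4.2,interpolation=cv2.INTER_CUBIC))
```

```text
[-135.5  -59.1   80.7] [-136.2   44.6   76.9]
w5.png [-136.6   42.1   75. ]
w6.png [-139.9   42.2   75. ]
w9.png [-139.7   42.5   75. ]
```

View pics/w10z.png

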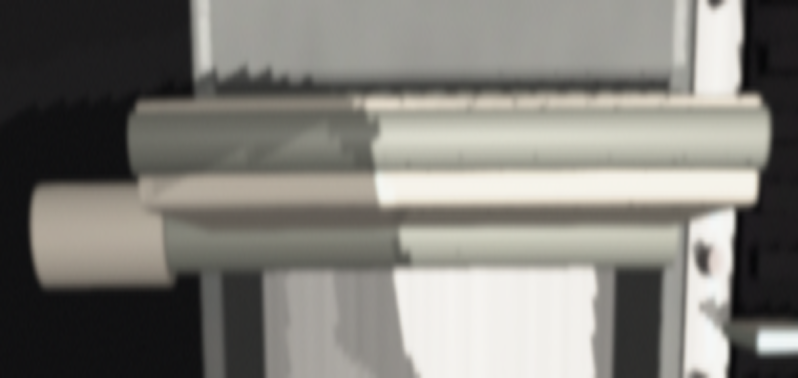

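```bash
python3 -m inch '[[[0,0,2,0,0,0,1],[0,0,4,0,0,0,1],[0,0,5,0,0,0,1],[0,0,5,0,0,0,1],[0,0,5,0,0,0,1]]]'; python3 -c "
from cell import ctrl
print(ctrl.hand_in())"
```

```text
time: 11.3
tcp_pos: [0.5738, -0.0754, 0.2035]
tcp_rot: [0.99, -0.139, -0.001, -0.0]
wrist_force: [-0.7, 0.4, -1.0]
grip_width: -0.003
the job is handed in; nothing more can be done
None
```

I folded the cover by its bar to the end stop, then gave the lever four full strokes, releasing it fully after each one. I handed the job in at 11.3 s with the tool clear of everything at 0.20 m; no verdict came back.

- **Slide under the reader:** at the last check the slide stood at y ≈ 27.5 mm in the feeder's frame and the reader head's centre at about 28.3 mm. That agrees within the 2 mm calibration. Before the fourth stroke the slide was level with the second stub, one step short of the head.
- **Cover:** the panels looked flat together. At 21 N the bar gave less than 1 mm more, so I took it to be at the stop. The bar's measured travel was 103 to 104 mm, slightly under the roughly 105 mm expected. I put that down to camera error and did not push again. The bar did not move during the strokes.
- **Lever:** it was released, with the pad seen back at its rest position. The pressing force at the stop was 24 to 31 N, taken by the fingertips.
- **Bystanders:** the bottle, beaker and box looked undisturbed in the last scene picture. I judged that by eye and did not measure their positions again.

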